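# Test-load a returned charging cradle

### The job

A returned charging cradle is going on test: take the brown packing block out of its sloping bay and drop it in the grey waste bin, then take the tall black battery out of the blue tray and lay it in the bay, gold contacts face down and their end at the low toe of the bay, flat on the bed. Lower the battery into the bay before letting go instead of dropping it in, and leave the short grey battery, the mug of markers and the pliers alone.

Things in the scene. Friction and masses are not known exactly. Their poses are not given: they have to be found in the camera images.
- bay (a point): Bay of the silver cradle. The point lies on the flat bed, mid-width, at the foot of the toe, 26 mm above the counter. Axes: x up the slope along the bed, y across, z square out of the bed; the bed slopes 35 degrees, the toe is its low end. The pocket is 80 mm long (x 0 to 80) from the toe (12 mm high, 8 mm thick, 60 mm wide) to a top lip 4 mm high, 28 mm wide. Gold contacts lie near the toe.
- cradle: Silver charging cradle, fixed; origin at the centre of the underside of its base (128 x 92 mm, 15 mm high). Two cheeks 10 mm high, 47 mm apart inside and 60 mm outside, with flared tops up to 17 mm above the bed, flank only the lowest 24 mm of the bed; farther up the bed is a bar 28 mm wide on a neck no wider, so fingers can pass beside it down to the base.
- block_center (a point): Brown corrugated-board packing block, loose, 12 g, at the start lying on the bed between the cheeks against the toe. This point is its centre. Axes: x its 38 mm length (up the slope at the start), y its 36 mm width (across the bay), z its 44 mm height (out of the bed).
- bin_in (a point): Grey open waste bin, fixed, 170 x 210 x 115 mm high, walls 4 mm. This point is the centre of its inner floor, 4 mm above the counter; x along the 170 mm side, y along the 210 mm side, z up.
- battery_center (a point): Centre of the tall black battery, loose, 72 x 42 x 20 mm, about 95 g, standing at the start on its nose end in a tray slot, underside 3 mm above the counter. Axes: x (20 mm) points out of the face with four gold contacts, the other has a yellow label; y its 42 mm width; z its 72 mm length, from the nose (contacts) end to the tail, up at the start. It fits the bay with either face down.
- battery_contacts (a point): The middle of the gold contacts on the black battery: on its contact face, mid-width, 12 mm from the nose end; same axes as battery_center.
- tray: Blue sorting tray, fixed, 156 x 150 mm, outer walls 25 mm high, 3 mm floor. Origin at the centre of its underside; two battery slots lie 25 mm either way from the origin along its x. Slot ribs rise 18 mm above the floor and leave 2 mm each side of a battery's thickness, 2.5 mm each side of its width.
- short_battery: Short grey battery for another device, loose, 38 mm tall, 42 x 20 mm, standing in the other slot of the tray. Origin at the centre of its underside. To be left alone.
- mug: Black ceramic mug, 82 mm in diameter and 95 mm high, handle to its +y out to 71 mm, with markers standing out of it to about 150 mm above the counter. Loose; origin at the centre of its underside. To be left alone.
- pliers: Steel pliers with red grips lying flat, about 185 mm long along their x, 58 mm wide, 12 mm high. Loose; origin near the pivot, on the counter. To be left alone.
Mind the look-alikes: they are no part of the job. Several things look just like the part that bears battery_center: the one meant starts farthest from the robot's base.

How it is judged:
By the outcome, as a careful person would: the job done as asked, in the order asked, and still so for the second after the job is handed in, with the robot touching nothing.
It also fails if it takes over 54 s, if anything falls off the work surface, if the arm or the gripper's body presses on something with over 40 N, if the wrist force passes 120 N, or if a joint passes its speed limit or range.

### The arm

A 7-joint arm with a two-finger parallel gripper is mounted at the origin on the work surface. World frame = base frame: x ahead of the robot, y to its left, z up, the work surface at z = 0. Lengths are in m, angles in rad, forces in N, time in s.
With the tool pointing down it reaches from about 0.425 to 0.875 m from the base axis. Payload 4.7 kg.
Tool frame: the origin (TCP) lies at the very end of the fingers, on their centre line; the grasp point (between the pads) lies 19 mm behind it (grip_point_offset is the distance from the TCP to the grasp point, in m); x points along the fingers, z is the direction in which the jaws open and shut, and the axes are right-handed (so a half turn about x gives the same grasp; the last joint's range is limited). The gripper opens to 87 mm and grips with 3 to 60 N. Pads are 19 mm wide; open, the fingers measure 117 mm over their backs; the gripper's body (75 mm by 190 mm) begins 51 mm behind the grasp point.
Start: joints at [-1.141, 0.321, -0.07, 1.45, 0.023, 1.371, -0.057], TCP at [0.263, 0.595, 0.223] pointing down, gripper open.
Joint ranges: [-2.86, 2.86], [-0.3, 2.09], [-1.38, 1.24], [0.06, 2.45], [-1.56, 4.7], [0.09, 2.05], [-2.69, 2.69]. Speed limits (rad/s): [2.57, 2.57, 3.14, 3.14, 3.14, 3.14, 3.14].

### API

Orientations are given as a rotation vector (axis times angle).
In Python, from bench import get_state, get_image, calibration, close_job, grip_point_offset gives the robot as it stands.
- The arm moves only by the tool play_rows, never from a script. Its argument "targets" is a list of rows, each an object with "claw": the closure, from 0 (fully open) to 1 (shut); "linear": the shift along the tool's x, y, z as a fraction of full scale, a list of three; "rotation": the turn, a rotation vector about the tool's x, y, z as a fraction of full scale, a list of three. In form: [{"claw": claw, "linear": [x, y, z], "rotation": [wx, wy, wz]}, ...]. A call has 1 to 10 rows; each row shifts and turns the pose as measured when the row begins, along the tool's axes as they then stand; what a row does not reach is not made up. Full scale, the value 1, is 2.5 cm for a shift and 90 degrees for a turn. A row lasts 1/12 s, in which the tool goes at most 41.7 mm and 7.16 degrees, less where a joint would pass 70% of its speed; a pose out of reach is approached as far as the arm can. A call with a number of a shift or a turn outside -1 to 1 is refused whole. A call with a gripper value outside its range is refused whole. The fingers move at their own pace and stop on an object; "newtons" is the grip in N (left out, the last holds). Time passes only in rows, so rows that do not move let the fingers close. It gives the time, the measured TCP pose, the force and the opening at its end, in the units of the state.
- get_state(): the state, without advancing time (a new reading comes with each control period).
- get_image(name): name is "scene" or "side" or "wrist"; returns the picture (420x560x3 uint8, blue, green, red); there is no depth.
- calibration(name): a dict with "fx", "fy", "cx", "cy" (pixels), "dist_coeffs" ([k1, k2, p1, p2, k3] as OpenCV has them; the pictures are not rectified), "rvec" (rotation vector, rad) and "tvec" (3), from world to camera coordinates, as OpenCV has them; the wrist camera has in their place "hand_eye" (4x4, takes a point from camera to tool coordinates, whose origin is the TCP and whose axes are the tool frame's). Camera axes: x right, y down, z forward; pixel columns grow to the right and rows downward; lengths in m; the calibration is good to about 2 mm. A picture is of the moment at which its call begins: read the wrist's pose just before it. calibration takes no time and is no camera call.
- close_job(): hands the job in, once; it reports no verdict.
The state is a dict: "time": time; "joint_positions": joint angles; "qd": joint speeds; "joint_torque": joint torques, N m; "position": TCP position; "tool_rot": TCP orientation; "ft_force": force on the tool from outside, world axes, zero at the start; "torque": the same for the moment, N m; "grip_width": opening from 0.0 (shut) to 1.0 (fully open).
Only numpy, scipy, OpenCV 4.12 (cv2) and the standard library are available. Lean on these libraries where they do the work, as an engineer would, in place of code of your own. Each camera call takes 0.05 s, during which the arm holds its last target. There are 200 camera calls.

## Working session

There is one attempt and no reset: what is moved stays moved. The work goes in short steps, Python scripts to look and compute and a tool call to move; the robot and the scene stay as the last step left them, time stands still between calls to the robot, and variables do not carry over. Pictures are saved under pics/ and viewed, about 8 in all and at most 12, crops included, and the job is handed in when it is done.

Besides the shell and the picture viewer there is one more tool, called after "Call:" by a JSON object that holds its "name" and its "arguments", one argument or row to a line. play_rows: Moves the arm, as the interface text tells. Shift numbers are shares of 2.5 cm and turn numbers shares of 90 degrees, none past 1 either way. Its arguments: {"type":"object","properties":{"targets":{"type":"array"},"newtons":{"type":"number"}},"required":["targets"]}

```bash
mkdir -p pics; ls; python3 - <<'E'
from bench import *
import cv2
print(get_state(), grip_point_offset)
for n in ["scene","side","wrist"]:
    print(n,calibration(n))
    cv2.imwrite(f"pics/{n}0.png",get_image(n))
E
```

```text
pics
{'time': 0.0, 'joint_positions': array([-1.14089652,  0.32181198, -0.07006828,  1.45168967,  0.02261389,
        1.37078618, -0.05689292]), 'qd': array([-0.00053434, -0.001458  , -0.00036634, -0.00044621, -0.00060128,
       -0.00022984, -0.00047195]), 'joint_torque': array([ 4.36904766e-04, -4.91276944e+01, -4.03174460e-01, -3.12533247e+01,
       -6.36755023e-02,  4.33064613e-02,  1.74732422e-04]), 'position': array([0.262384  , 0.59407989, 0.22146118]), 'tool_rot': array([-0.89885548,  1.37924673,  0.89698298]), 'ft_force': array([-0.26369418, -0.14920828, -0.34037999]), 'torque': array([-0.01634798,  0.01134523, -0.00768791]), 'grip_width': 0.9966735356337838} 0.0187
scene {'fx': 438.19379860217884, 'fy': 438.19379860217884, 'cx': 272.91986298707735, 'cy': 220.1827191246152, 'dist_coeffs': array([-0.04730848,  0.        ,  0.        ,  0.        ,  0.        ]), 'rvec': array([ 1.78764978,  1.77687623, -0.6773603 ]), 'tvec': array([-0.0033065 , -0.35961249,  1.3779778 ])}
side {'fx': 402.0721208824636, 'fy': 402.0721208824636, 'cx': 280.2449132457548, 'cy': 215.00511088641434, 'dist_coeffs': array([0.0124312, 0.       , 0.       , 0.       , 0.       ]), 'rvec': array([ 0.32183277, -2.79969222,  1.1811731 ]), 'tvec': array([0.52636479, 0.12356591, 0.89618286])}
wrist {'fx': 325.57858300395355, 'fy': 325.57858300395355, 'cx': 273.25771576445254, 'cy': 216.028908984352, 'dist_coeffs': array([-0.0679282,  0.       ,  0.       ,  0.       ,  0.       ]), 'hand_eye': array([[-3.34019463e-04, -2.53712299e-01,  9.67279669e-01,
        -1.62106505e-01],
       [-1.39877220e-04, -9.67279702e-01, -2.53712356e-01,
         6.95858273e-02],
       [ 9.99999934e-01, -2.20045256e-04,  2.87601675e-04,
         1.11272518e-04],
       [ 0.00000000e+00,  0.00000000e+00,  0.00000000e+00,
         1.00000000e+00]])}
```

View pics/scene0.png

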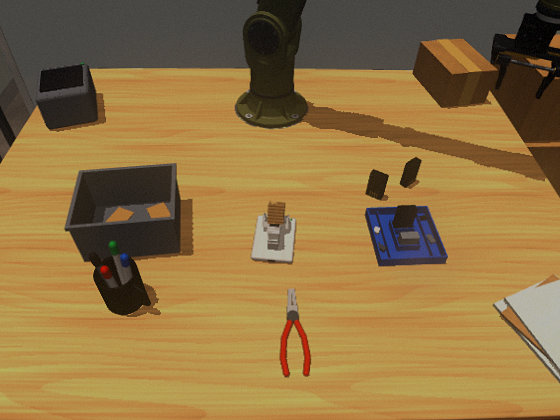

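View pics/side0.png

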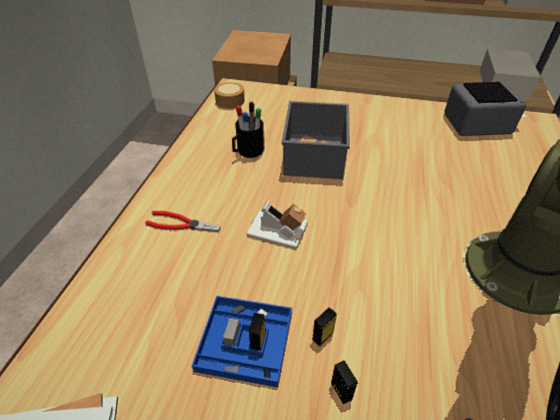

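The scene view shows the block and cradle near (275,225), the tray near (405,235), the bin near (125,210), the mug at (120,285) and the pliers at (295,335). The look-alike batteries stand outside the tray at (377,184) and (411,172). In the side view the cradle is at (280,225) and the tray at (245,340), with the block on the robot's side.

```bash
cat > h.py <<'E'
import numpy as np, cv2
from scipy.spatial.transform import Rotation as R
from bench import *
def cam(n, st=None):
    c=calibration(n); K=np.array([[c['fx'],0,c['cx']],[0,c['fy'],c['cy']],[0,0,1.]])
    if n=='wrist':
        st=st or get_state(); T=np.eye(4); T[:3,:3]=R.from_rotvec(st['tool_rot']).as_matrix(); T[:3,3]=st['position']
        X=T@c['hand_eye']; Rm,o=X[:3,:3],X[:3,3]
    else:
        Rc=R.from_rotvec(c['rvec']).as_matrix(); Rm=Rc.T; o=-Rc.T@c['tvec']
    return K,c['dist_coeffs'],Rm,o
def ray(C,uv):
    K,d,Rm,o=C; p=cv2.undistortPoints(np.array(uv,float).reshape(-1,1,2),K,d)[:,0]
    v=np.c_[p,np.ones(len(p))]@Rm.T
    return o,v/np.linalg.norm(v,axis=1)[:,None]
def plane(C,uv,z):
    o,v=ray(C,uv); return o+v*((z-o[2])/v[:,2])[:,None]
def tri(C1,p1,C2,p2):
    o1,v1=ray(C1,p1);o2,v2=ray(C2,p2)
    out=[]
    for a,b in zip(v1,v2):
        t=np.linalg.lstsq(np.c_[a,-b],o2-o1,rcond=None)[0]; P,Q=o1+t[0]*a,o2+t[1]*b
        out.append(np.r_[(P+Q)/2,np.linalg.norm(P-Q)])
    return np.array(out)
def proj(C,P):
    K,d,Rm,o=C; return cv2.projectPoints(np.array(P,float).reshape(-1,3),cv2.Rodrigues(Rm.T)[0],-Rm.T@o,K,d)[0][:,0]
E
python3 - <<'E'
from h import *
np.set_printoptions(precision=3,suppress=True)
S=cv2.imread('pics/scene0.png');D=cv2.imread('pics/side0.png')
def crop(im,x,y,w,h): return cv2.resize(im[y:y+h,x:x+w],(400,300),interpolation=cv2.INTER_CUBIC)
cv2.imwrite('pics/c1.png',np.vstack([np.hstack([crop(S,235,190,80,60+20) if 0 else crop(S,235,195,96,72),crop(S,357,197,96,72)]),np.hstack([crop(D,236,190,96,72),crop(D,190,290,128,96)])]))
for n,im in(('scene',S),('side',D)):
    C=cam(n); h=cv2.cvtColor(im,cv2.COLOR_BGR2HSV)
    m=cv2.inRange(h,(105,120,40),(130,255,255)); cs=cv2.findContours(m,0,2)[0]; c=max(cs,key=cv2.contourArea)
    b=cv2.boxPoints(cv2.minAreaRect(c)); q=cv2.approxPolyDP(cv2.convexHull(c),5,True)[:,0]
    print(n,'tray',q.tolist()); print(plane(C,q,.025))
E
```

```text
scene tray [[377, 211], [415, 218], [429, 256], [390, 258]]
[[0.481 0.245 0.025]
 [0.504 0.331 0.025]
 [0.617 0.336 0.025]
 [0.622 0.249 0.025]]
side tray [[217, 296], [291, 308], [276, 386], [194, 370]]
[[0.618 0.231 0.025]
 [0.466 0.225 0.025]
 [0.46  0.381 0.025]
 [0.606 0.386 0.025]]
```

View pics/c1.png

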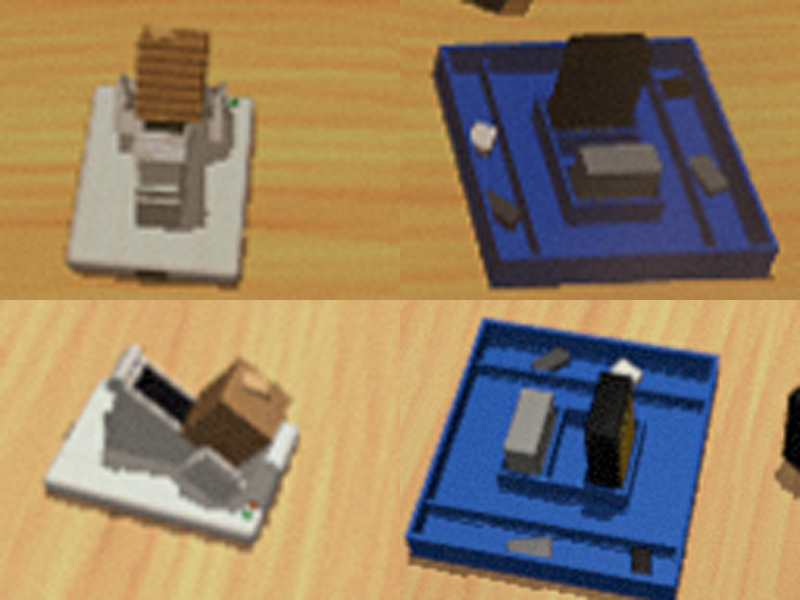

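The crops show the cradle's toe towards the robot, with the bar rising away from it. The tall battery stands in the tray slot nearer the robot: yellow label towards the robot, contacts facing +x, and the short battery behind it in +x.

```bash
python3 - <<'E'
from h import *
np.set_printoptions(precision=3,suppress=True)
A=cam('scene');B=cam('side')
f=lambda p,x,y,s:(np.array(p,float))*s+[x,y]
print(R.from_rotvec(get_state()['tool_rot']).as_matrix())
print('base sc',plane(A,f([(97,88),(255,97),(240,275),(68,265)],235,195,.24),.015))
print('base sd',plane(B,f([(47,180),(258,230),(298,120)],236,190,.24),.015))
print('tray sc',plane(A,f([(435,45),(695,40),(775,245),(492,280)],357-96,197,.24),.025))
print('tray sd',plane(B,f([(483,20),(718,55),(672,280),(408,243)],190-128,290,.32),.025))
print('batt top sc',plane(A,f([(565,38),(648,36)],357-96,197,.24),.075))
print('batt top sd',plane(B,f([(598,77),(633,77),(627,112),(588,110)],190-128,290,.32),.075))
print('short top sd',plane(B,f([(522,90),(553,90),(543,132),(507,128)],190-128,290,.32),.041))
print('bin sc rim',plane(A,[(77,172),(177,166),(181,206),(68,228)],.115), 'sd',plane(B,[(289,103),(348,104),(347,150),(284,147)],.115))
print('decoys',plane(B,[(321,343),(345,400)],.0),plane(A,[(375,197),(407,186)],0))
print('block top',plane(A,f([(137,30),(208,32)],235,195,.24),.08))
E
```

```text
[[-0.001 -0.915  0.404]
 [-0.001  0.404  0.915]
 [-1.    -0.    -0.001]]
base sc [[ 0.489 -0.037  0.015]
 [ 0.496  0.052  0.015]
 [ 0.622  0.038  0.015]
 [ 0.615 -0.051  0.015]]
base sd [[ 0.611  0.041  0.015]
 [ 0.487  0.051  0.015]
 [ 0.481 -0.04   0.015]]
tray sc [[0.471 0.219 0.025]
 [0.466 0.371 0.025]
 [0.616 0.376 0.025]
 [0.638 0.222 0.025]]
tray sd [[0.619 0.232 0.025]
 [0.465 0.224 0.025]
 [0.46  0.37  0.025]
 [0.61  0.383 0.025]]
batt top sc [[0.514 0.274 0.075]
 [0.512 0.32  0.075]]
batt top sd [[0.524 0.286 0.075]
 [0.505 0.281 0.075]
 [0.502 0.304 0.075]
 [0.524 0.307 0.075]]
short top sd [[0.574 0.285 0.041]
 [0.556 0.28  0.041]
 [0.553 0.309 0.041]
 [0.574 0.311 0.041]]
bin sc rim [[ 0.446 -0.448  0.115]
 [ 0.425 -0.223  0.115]
 [ 0.554 -0.197  0.115]
 [ 0.616 -0.416  0.115]] sd [[ 0.609 -0.409  0.115]
 [ 0.437 -0.443  0.115]
 [ 0.414 -0.208  0.115]
 [ 0.573 -0.184  0.115]]
decoys [[0.397 0.272 0.   ]
 [0.341 0.367 0.   ]] [[0.408 0.257 0.   ]
 [0.367 0.349 0.   ]]
block top [[ 0.507 -0.015  0.08 ]
 [ 0.509  0.023  0.08 ]]
```

Cradle: centre about (0.555, 0), yaw about -5°. Tray: centre about (0.54, 0.30), yaw about +3°. Battery: about (0.513, 0.295). Base, tray and bin sizes match the ones given. I'll move past the tray for a wrist view.

Call:
{"name": "play_rows", "arguments": {
  "targets": [
    {"claw": 0, "linear": [0, 0, -0.5], "rotation": [-0.07, 0, 0]},
    {"claw": 0, "linear": [0, -0.4, -1], "rotation": [-0.07, 0, 0]},
    {"claw": 0, "linear": [0, -0.7, -1], "rotation": [-0.07, 0, 0]},
    {"claw": 0, "linear": [0, -0.8, -1], "rotation": [0, 0, 0]},
    {"claw": 0, "linear": [0, -0.8, -1], "rotation": [0, 0, 0]},
    {"claw": 0, "linear": [0, -0.8, -1], "rotation": [0, 0, 0]},
    {"claw": 0, "linear": [0, -0.8, -1], "rotation": [0, 0, 0]},
    {"claw": 0, "linear": [0, -0.8, -1], "rotation": [0, 0, 0]},
    {"claw": 0, "linear": [0, -0.8, -1], "rotation": [0, 0, 0]},
    {"claw": 0, "linear": [0, -0.8, -1], "rotation": [0, 0, 0]}
  ]
}}

```text
time: 0.98
position: [0.3958, 0.34, 0.2162]
tool_rot: [-1.171, 1.241, 1.177]
ft_force: [0.3, 0.7, 0.1]
grip_width: 0.999
```

Call:
{"name": "play_rows", "arguments": {
  "targets": [
    {"claw": 0, "linear": [0, -0.9, -0.6], "rotation": [0, 0, 0]},
    {"claw": 0, "linear": [0, -0.9, -0.6], "rotation": [0, 0, 0]},
    {"claw": 0, "linear": [0, -0.5, -0.2], "rotation": [0, 0, 0]},
    {"claw": 0, "linear": [0, 0, 0], "rotation": [0, 0, 0]}
  ]
}}

```text
time: 1.32
position: [0.458, 0.2904, 0.2155]
tool_rot: [-1.165, 1.248, 1.164]
ft_force: [-0.8, -0.0, 1.0]
grip_width: 0.999
```

```bash
python3 - <<'E'
from h import *
s=get_state();np.save('s1.npy',np.r_[s['position'],s['tool_rot']]);print(s['position'])
cv2.imwrite('pics/w1.png',get_image('wrist'))
E
```

```text
[0.45801954 0.29044444 0.21554873]
```

View pics/w1.png

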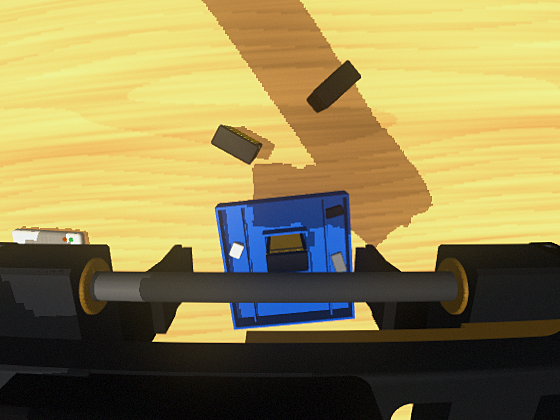

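The wrist view shows the tray with corners near (217,204), (349,192), (354,318) and (234,328). The battery's yellow label face is at (287,243), its top edge just below that, and the decoys are at (237,145) and (333,87).

```bash
python3 - <<'E'
from h import *
np.set_printoptions(precision=4,suppress=True)
p=np.load('s1.npy'); C=cam('wrist',dict(position=p[:3],tool_rot=p[3:]))
im=cv2.imread('pics/w1.png');h=cv2.cvtColor(im,cv2.COLOR_BGR2HSV)
m=cv2.inRange(h,(105,120,40),(130,255,255)); c=max(cv2.findContours(m,0,2)[0],key=cv2.contourArea)
P=plane(C,[(217,204),(349,192),(354,318),(234,328)],.025); print('tray',P,P.mean(0), np.linalg.norm(np.diff(P,axis=0),axis=1))
m=cv2.inRange(h,(20,120,40),(35,255,255));m[:225]=0;m[270:]=0;m[:,:255]=0;m[:,320:]=0
c=np.vstack(cv2.findContours(m,0,2)[0]); print('label px',cv2.boxPoints(cv2.minAreaRect(c)))
print('rows dark at col 288',[(r,im[r,288].tolist()) for r in range(228,276,2)])
cv2.imwrite('pics/c2.png',cv2.resize(im[185:335,205:365],(800,750))[:600])
E
```

```text
tray [[0.4621 0.2265 0.025 ]
 [0.4575 0.373  0.025 ]
 [0.6148 0.379  0.025 ]
 [0.6198 0.2304 0.025 ]] [0.5386 0.3022 0.025 ] [0.1467 0.1574 0.1487]
label px [[268.8049 235.8663]
 [300.8513 233.4925]
 [302.0737 249.9946]
 [270.0273 252.3684]]
rows dark at col 288 [(228, [104, 48, 24]), (230, [66, 35, 25]), (232, [187, 86, 30]), (234, [173, 96, 78]), (236, [19, 74, 100]), (238, [30, 82, 104]), (240, [33, 80, 101]), (242, [24, 77, 98]), (244, [32, 81, 103]), (246, [34, 85, 108]), (248, [40, 44, 50]), (250, [27, 82, 106]), (252, [45, 28, 23]), (254, [40, 31, 25]), (256, [48, 39, 36]), (258, [45, 33, 32]), (260, [46, 36, 34]), (262, [46, 35, 34]), (264, [39, 29, 26]), (266, [40, 26, 27]), (268, [37, 28, 24]), (270, [34, 23, 22]), (272, [54, 32, 28]), (274, [44, 38, 35])]
```

View pics/c2.png

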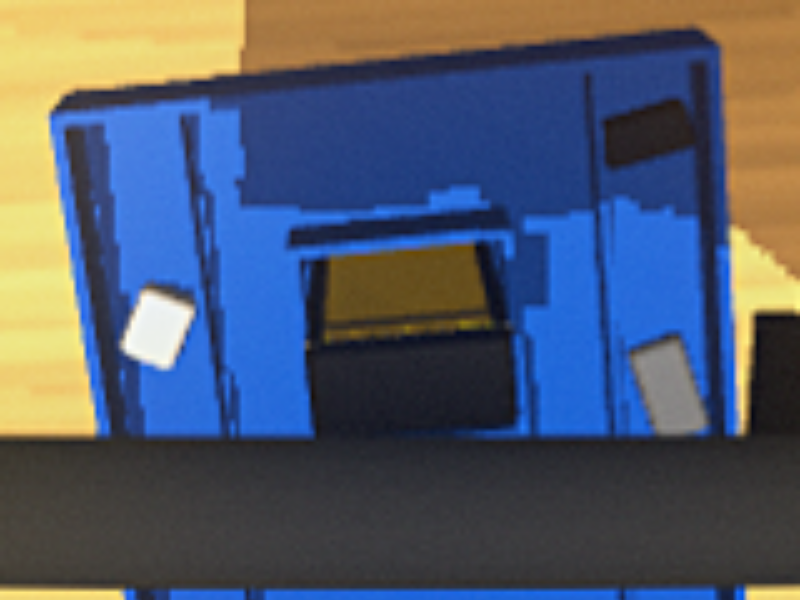

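Call:
{"name": "play_rows", "arguments": {
  "targets": [
    {"claw": 0, "linear": [0, -0.3, -1], "rotation": [0, 0, 0]},
    {"claw": 0, "linear": [0, -0.3, -1], "rotation": [0, 0, 0]},
    {"claw": 0, "linear": [0, -0.3, -1], "rotation": [0, 0, 0]},
    {"claw": 0, "linear": [0, -0.3, -1], "rotation": [0, 0, 0]},
    {"claw": 0, "linear": [0, -0.3, -1], "rotation": [0, 0, 0]},
    {"claw": 0, "linear": [0, -0.3, -1], "rotation": [0, 0, 0]},
    {"claw": 0, "linear": [0, -0.3, -1], "rotation": [0, 0, 0]},
    {"claw": 0, "linear": [0, -0.3, -1], "rotation": [0, 0, 0]},
    {"claw": 0, "linear": [0, -0.3, -1], "rotation": [0, 0, 0]},
    {"claw": 0, "linear": [0, -0.3, -1], "rotation": [0, 0, 0]}
  ]
}}

```text
time: 2.2
position: [0.5085, 0.0523, 0.213]
tool_rot: [-1.183, 1.232, 1.205]
ft_force: [0.6, -0.1, -0.6]
grip_width: 1.003
```

Call:
{"name": "play_rows", "arguments": {
  "targets": [
    {"claw": 0, "linear": [0, -0.3, -1], "rotation": [0, 0, 0]},
    {"claw": 0, "linear": [0, 0, -0.4], "rotation": [0, 0, 0]},
    {"claw": 0, "linear": [0, 0, 0], "rotation": [0, 0, 0]}
  ]
}}

```text
time: 2.45
position: [0.5142, 0.015, 0.2126]
tool_rot: [-1.181, 1.233, 1.205]
ft_force: [0.7, 0.2, -1.4]
grip_width: 1.003
```

```bash
python3 - <<'E'
from h import *
np.set_printoptions(precision=4,suppress=True)
p=np.load('s1.npy'); C=cam('wrist',dict(position=p[:3],tool_rot=p[3:]))
P=plane(C,[(267,255),(307.4,251.6),(308.4,270),(268.2,272.4)],.075);print('batt top',P,P.mean(0))
s=get_state();np.save('s2.npy',np.r_[s['position'],s['tool_rot']]);print(s['position'],R.from_rotvec(s['tool_rot']).as_matrix(),s['joint_positions'])
im=get_image('wrist');cv2.imwrite('pics/w2.png',im)
q=proj(cam('wrist',s),[.555,0,.03])[0];print(q)
x,y=int(q[0])-100,max(0,int(q[1])-85);cv2.imwrite('pics/c3.png',cv2.resize(im[y:y+150,x:x+200],(800,600)));print(x,y)
E
```

```text
batt top [[0.5064 0.2805 0.075 ]
 [0.5053 0.3207 0.075 ]
 [0.525  0.321  0.075 ]
 [0.5251 0.2805 0.075 ]] [0.5155 0.3007 0.075 ]
[0.5142 0.015  0.2126] [[-0.0186 -0.9995  0.0247]
 [ 0.0016  0.0246  0.9997]
 [-0.9998  0.0186  0.0011]] [-0.4464  0.0467  0.3814  1.7952 -0.0208  1.3215  1.4862]
[260.1591 236.7234]
160 151
```

View pics/c3.png

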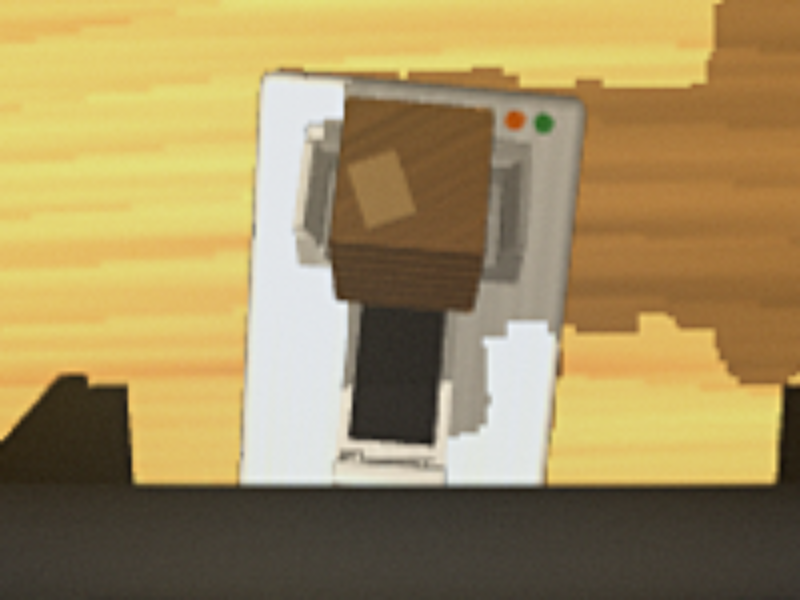

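The block top face spans crop corners (343,97), (494,108), (485,255) and (331,243). The bar runs down below it to the lip at about row 460, and the base's rear corners are at (265,72) and (582,98).

```bash
python3 - <<'E'
from h import *
np.set_printoptions(precision=4,suppress=True)
p=np.load('s2.npy'); C=cam('wrist',dict(position=p[:3],tool_rot=p[3:]))
f=lambda q:np.array(q,float)/4+[160,151]
B=plane(C,f([(265,72),(582,98),(243,485),(548,485)]),.015);print('base',B)
yaw=np.degrees([np.arctan2(-(B[1]-B[0])[0],(B[1]-B[0])[1])]+[np.arctan2(*(B[i+2]-B[i])[1::-1]) for i in (0,1)]);print(yaw)
lo=plane(C,f([(343,97),(494,108)]),.062);hi=plane(C,f([(331,243),(485,255)]),.0838)
print('blk',lo,hi, np.linalg.norm(lo[1]-lo[0]),np.linalg.norm(hi[1]-hi[0]),(hi-lo).mean(0))
bed=plane(C,f([(340,462),(447,466)]),.0752);print('lip',bed)
E
```

```text
base [[ 0.4806 -0.0355  0.015 ]
 [ 0.49    0.052   0.015 ]
 [ 0.6029 -0.0494  0.015 ]
 [ 0.6051  0.0417  0.015 ]]
[-6.1377 -6.4608 -5.1051]
blk [[ 0.4828 -0.0102  0.062 ]
 [ 0.4864  0.0261  0.062 ]] [[ 0.5139 -0.0126  0.0838]
 [ 0.5176  0.0228  0.0838]] 0.03652276616183252 0.03558594343507288 [ 0.0312 -0.0028  0.0218]
lip [[ 0.5714 -0.0139  0.0752]
 [ 0.5731  0.0126  0.0752]]
```

The block's sizes check out, and three independent estimates of the bay foot agree: F=(0.5097, 0.0056, 0.026), yaw -5.7°. Next is the helper for move planning.

```bash
cat >> h.py <<'E'
def dirs(yaw):
    a=np.radians(yaw); return np.array([np.cos(a),np.sin(a),0]),np.array([-np.sin(a),np.cos(a),0]),np.array([0,0,1.])
def toolR(yaw,pitch):  # pitch: tool leaning forward (+u) from straight down
    u,v,k=dirs(yaw); p=np.radians(pitch); x=np.sin(p)*u-np.cos(p)*k
    return np.c_[x,np.cross(v,x),v]
F=np.array([.5097,.0056,.026]); YB=-5.7
def bay(x,y,z):
    u,v,k=dirs(YB); c,s=np.cos(np.radians(35)),np.sin(np.radians(35))
    return F+x*(c*u+s*k)+y*v+z*(-s*u+c*k)
def plan(Rt,*pts):
    np.set_printoptions(precision=3,suppress=True)
    s=get_state(); Rc=R.from_rotvec(s['tool_rot']).as_matrix(); p=s['position']
    print('t',s['time'],'pos',p,'force',s['ft_force'],'grip',s['grip_width'])
    print('rot',R.from_matrix(Rc.T@Rt).as_rotvec()/(np.pi/2), 'rows',R.from_matrix(Rc.T@Rt).magnitude()/np.radians(7.16))
    for q in pts: print('to',q,'shift now-axes',Rc.T@(q-p)/.025,'final-axes',Rt.T@(q-p)/.025); p=q
E
python3 - <<'E'
from h import *
plan(toolR(YB,35),bay(.027,0,.08),bay(.027,0,.0195))
E
```

```text
t 2.5 pos [0.514 0.016 0.213] force [-0.151  0.396  0.96 ] grip 0.9995309526464446
rot [ 0.047  0.015 -0.401] rows 5.073001911876609
to [0.486 0.008 0.107] shift now-axes [ 4.242  1.039 -0.367] final-axes [ 2.835  3.313 -0.444]
to [0.521 0.005 0.057] shift now-axes [ 1.956 -1.421 -0.109] final-axes [ 2.42  0.   -0.  ]
```

Call:
{"name": "play_rows", "arguments": {
  "targets": [
    {"claw": 0, "linear": [0, 0, 0], "rotation": [0.008, 0.003, -0.067]},
    {"claw": 0, "linear": [0, 0, 0], "rotation": [0.008, 0.003, -0.067]},
    {"claw": 0, "linear": [0, 0, 0], "rotation": [0.008, 0.003, -0.067]},
    {"claw": 0, "linear": [0, 0, 0], "rotation": [0.008, 0.003, -0.067]},
    {"claw": 0, "linear": [0, 0, 0], "rotation": [0.008, 0.003, -0.067]},
    {"claw": 0, "linear": [0, 0, 0], "rotation": [0.008, 0.003, -0.067]},
    {"claw": 0, "linear": [0.5, 0.8, -0.1], "rotation": [0, 0, 0]},
    {"claw": 0, "linear": [0.5, 0.8, -0.1], "rotation": [0, 0, 0]},
    {"claw": 0, "linear": [0.5, 0.8, -0.1], "rotation": [0, 0, 0]},
    {"claw": 0, "linear": [0.5, 0.8, -0.1], "rotation": [0, 0, 0]}
  ]
}}

```text
time: 3.33
position: [0.4826, 0.042, 0.123]
tool_rot: [-1.38, 0.861, 0.788]
ft_force: [-0.5, 0.9, -0.4]
grip_width: 1.001
```

```bash
python3 - <<'E'
from h import *
plan(toolR(YB,35),bay(.027,0,.08),bay(.027,0,.0195))
print(get_state()['joint_positions'])
E
```

```text
t 3.3333 pos [0.483 0.042 0.123] force [-0.46   0.93  -0.407] grip 1.0009281127878016
rot [ 0.026  0.016 -0.066] rows 0.9092518297432752
to [0.486 0.008 0.107] shift now-axes [ 0.661  0.129 -1.352] final-axes [ 0.681  0.144 -1.34 ]
to [0.521 0.005 0.057] shift now-axes [ 2.406 -0.248 -0.066] final-axes [ 2.42  0.   -0.  ]
[-0.044 -0.301 -0.182  2.381  0.153  0.573  1.179]
```

```bash
python3 - <<'E'
from h import *
Rt=toolR(YB,15); g=bay(.0215,0,.021)
plan(Rt,g-.06*Rt[:,0],g)
E
```

```text
t 3.3333 pos [0.483 0.042 0.123] force [-0.46   0.93  -0.407] grip 1.0009281127878016
rot [0.028 0.011 0.156] rows 2.0032890361753664
to [0.5   0.007 0.113] shift now-axes [ 0.703 -0.479 -1.378] final-axes [ 0.582 -0.698 -1.34 ]
to [0.515 0.005 0.056] shift now-axes [ 2.328  0.585 -0.03 ] final-axes [ 2.4  0.  -0. ]
```

Call:
{"name": "play_rows", "arguments": {
  "targets": [
    {"claw": 0, "linear": [0, 0, 0], "rotation": [0.009, 0.004, 0.052]},
    {"claw": 0, "linear": [0, 0, 0], "rotation": [0.009, 0.004, 0.052]},
    {"claw": 0, "linear": [0, 0, 0], "rotation": [0.009, 0.004, 0.052]},
    {"claw": 0, "linear": [0.3, -0.35, -0.65], "rotation": [0, 0, 0]},
    {"claw": 0, "linear": [0.3, -0.35, -0.65], "rotation": [0, 0, 0]},
    {"claw": 0, "linear": [0, 0, 0], "rotation": [0, 0, 0]}
  ]
}}

```text
time: 3.83
position: [0.4768, 0.0194, 0.0923]
tool_rot: [-1.261, 1.096, 0.988]
ft_force: [0.0, -0.6, 0.6]
grip_width: 0.999
```

```bash
python3 - <<'E'
from h import *
Rt=toolR(YB,15); g=bay(.0215,0,.021)
plan(Rt,g-.06*Rt[:,0],g)
print(get_state()['joint_positions'])
E
```

```text
t 3.8333 pos [0.477 0.019 0.092] force [ 0.044 -0.623  0.609] grip 0.9986882314828661
rot [ 0.015 -0.002 -0.029] rows 0.41520909495790637
to [0.5   0.007 0.113] shift now-axes [-0.618 -1.115 -0.447] final-axes [-0.568 -1.153 -0.417]
to [0.515 0.005 0.056] shift now-axes [ 2.397 -0.11   0.007] final-axes [ 2.4  0.  -0. ]
[-0.038 -0.087 -0.096  2.196  0.062  0.824  1.323]
```

Call:
{"name": "play_rows", "arguments": {
  "targets": [
    {"claw": 0, "linear": [-0.6, 0, -0.2], "rotation": [0.015, 0, -0.029]},
    {"claw": 0, "linear": [0, -0.6, -0.1], "rotation": [0, 0, 0]},
    {"claw": 0, "linear": [0, -0.55, -0.1], "rotation": [0, 0, 0]},
    {"claw": 0, "linear": [0, 0, 0], "rotation": [0, 0, 0]}
  ]
}}

```text
time: 4.17
position: [0.4984, 0.0165, 0.1143]
tool_rot: [-1.265, 1.066, 0.948]
ft_force: [-0.0, -0.2, 0.5]
grip_width: 1.0
```

```bash
python3 - <<'E'
from h import *
Rt=toolR(YB,15); g=bay(.0215,0,.021)
plan(Rt,g-.06*Rt[:,0],g)
E
```

```text
t 4.1667 pos [0.498 0.017 0.114] force [-0.017 -0.237  0.523] grip 0.9995566396138239
rot [ 0.006  0.001 -0.001] rows 0.08271340338158306
to [0.5   0.007 0.113] shift now-axes [ 0.056 -0.079 -0.39 ] final-axes [ 0.057 -0.083 -0.389]
to [0.515 0.005 0.056] shift now-axes [ 2.4   -0.004 -0.005] final-axes [ 2.4  0.  -0. ]
```

Call:
{"name": "play_rows", "arguments": {
  "targets": [
    {"claw": 0, "linear": [0, -0.08, -0.4], "rotation": [0.006, 0, 0]},
    {"claw": 0, "linear": [0, 0, 0], "rotation": [0, 0, 0]}
  ]
}}

```text
time: 4.33
position: [0.4992, 0.0087, 0.1147]
tool_rot: [-1.258, 1.067, 0.946]
ft_force: [0.5, -0.4, -0.5]
grip_width: 1.0
```

```bash
python3 - <<'E'
from h import *
Rt=toolR(YB,15); g=bay(.0215,0,.021)
plan(Rt,g)
E
```

```text
t 4.3333 pos [0.499 0.009 0.115] force [ 0.498 -0.445 -0.54 ] grip 1.00004639883224
rot [ 0.003  0.002 -0.002] rows 0.04973467141860039
to [0.515 0.005 0.056] shift now-axes [ 2.455 -0.026 -0.091] final-axes [ 2.456 -0.018 -0.082]
```

Good. Descend, then close gently.

Call:
{"name": "play_rows", "arguments": {
  "newtons": 8,
  "targets": [
    {"claw": 0, "linear": [0.9, 0, -0.08], "rotation": [0, 0, 0]},
    {"claw": 0, "linear": [0.9, 0, 0], "rotation": [0, 0, 0]},
    {"claw": 0, "linear": [0.65, 0, 0], "rotation": [0, 0, 0]},
    {"claw": 0, "linear": [0, 0, 0], "rotation": [0, 0, 0]}
  ]
}}

```text
time: 4.67
position: [0.5148, 0.0066, 0.0543]
tool_rot: [-1.258, 1.066, 0.946]
ft_force: [-1.1, -0.1, 0.0]
grip_width: 1.001
```

```bash
python3 - <<'E'
from h import *
Rt=toolR(YB,15); g=bay(.0215,0,.021)
plan(Rt,g)
E
```

```text
t 4.6667 pos [0.515 0.007 0.054] force [-1.095 -0.106  0.01 ] grip 1.0013047778386037
rot [ 0.002  0.003 -0.001] rows 0.05184475965467682
to [0.515 0.005 0.056] shift now-axes [-0.041 -0.033 -0.059] final-axes [-0.041 -0.034 -0.059]
```

Call:
{"name": "play_rows", "arguments": {
  "newtons": 8,
  "targets": [
    {"claw": 0.5, "linear": [-0.05, 0, -0.06], "rotation": [0, 0, 0]},
    {"claw": 1, "linear": [0, 0, 0], "rotation": [0, 0, 0]},
    {"claw": 1, "linear": [0, 0, 0], "rotation": [0, 0, 0]},
    {"claw": 1, "linear": [0, 0, 0], "rotation": [0, 0, 0]},
    {"claw": 1, "linear": [0, 0, 0], "rotation": [0, 0, 0]},
    {"claw": 1, "linear": [0, 0, 0], "rotation": [0, 0, 0]}
  ]
}}

```text
time: 5.17
position: [0.514, 0.0056, 0.0581]
tool_rot: [-1.257, 1.065, 0.945]
ft_force: [-1.4, 1.3, 0.4]
grip_width: 0.634
```

Call:
{"name": "play_rows", "arguments": {
  "targets": [
    {"claw": 1, "linear": [0, 0, 0], "rotation": [0, 0, 0]},
    {"claw": 1, "linear": [0, 0, 0], "rotation": [0, 0, 0]},
    {"claw": 1, "linear": [0, 0, 0], "rotation": [0, 0, 0]},
    {"claw": 1, "linear": [0, 0, 0], "rotation": [0, 0, 0]},
    {"claw": 1, "linear": [0, 0, 0], "rotation": [0, 0, 0]},
    {"claw": 1, "linear": [0, 0, 0], "rotation": [0, 0, 0]}
  ]
}}

```text
time: 5.67
position: [0.5148, 0.0057, 0.0596]
tool_rot: [-1.258, 1.063, 0.943]
ft_force: [-0.5, -0.8, -0.2]
grip_width: 0.416
```

Call:
{"name": "play_rows", "arguments": {
  "targets": [
    {"claw": 1, "linear": [-0.4, 0, 0], "rotation": [0, 0, 0]},
    {"claw": 1, "linear": [-0.8, 0, 0], "rotation": [0, 0, 0]},
    {"claw": 1, "linear": [-1, 0, 0], "rotation": [0, 0, 0]},
    {"claw": 1, "linear": [-1, 0, 0], "rotation": [0, 0, 0]},
    {"claw": 1, "linear": [-1, 0, 0], "rotation": [0, 0, 0]},
    {"claw": 1, "linear": [-1, 0, 0], "rotation": [0, 0, 0]},
    {"claw": 1, "linear": [-1, 0, -0.3], "rotation": [0, 0, 0]}
  ]
}}

```text
time: 6.25
position: [0.4671, 0.0024, 0.2116]
tool_rot: [-1.255, 1.072, 0.955]
ft_force: [0.5, -0.3, 0.1]
grip_width: 0.414
```

```bash
python3 - <<'E'
from h import *
plan(toolR(YB,10),np.array([.51,-.315,.21]))
print(get_state()['joint_positions'])
cv2.imwrite('pics/sd1.png',cv2.resize(get_image('side')[90:290,190:390],(600,600)))
E
```

```text
t 6.25 pos [0.467 0.002 0.212] force [ 0.549 -0.283  0.054] grip 0.41425448699602957
rot [0.004 0.003 0.047] rows 0.5994100716454697
to [ 0.51  -0.315  0.21 ] shift now-axes [  0.729  -2.79  -12.483] final-axes [  0.581  -2.913 -12.463]
[-0.017 -0.257 -0.067  2.09   0.026  1.062  1.385]
```

View pics/sd1.png

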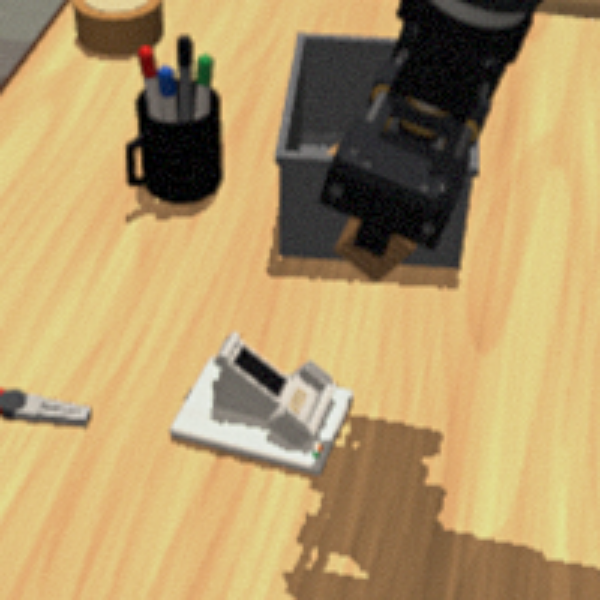

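The block is held in the gripper and the bay is empty, with gold pads showing near the toe. Carrying the block to the bin.

Call:
{"name": "play_rows", "arguments": {
  "targets": [
    {"claw": 1, "linear": [0, -0.6, -0.5], "rotation": [0, 0, 0.04]},
    {"claw": 1, "linear": [0.05, -0.3, -1], "rotation": [0, 0, 0]},
    {"claw": 1, "linear": [0.05, -0.3, -1], "rotation": [0, 0, 0]},
    {"claw": 1, "linear": [0.05, -0.3, -1], "rotation": [0, 0, 0]},
    {"claw": 1, "linear": [0.05, -0.3, -1], "rotation": [0, 0, 0]},
    {"claw": 1, "linear": [0.05, -0.3, -1], "rotation": [0, 0, 0]},
    {"claw": 1, "linear": [0.05, -0.3, -1], "rotation": [0, 0, 0]},
    {"claw": 1, "linear": [0.05, -0.3, -1], "rotation": [0, 0, 0]},
    {"claw": 1, "linear": [0.05, -0.3, -1], "rotation": [0, 0, 0]},
    {"claw": 1, "linear": [0.05, -0.3, -1], "rotation": [0, 0, 0]}
  ]
}}

```text
time: 7.13
position: [0.5309, -0.2474, 0.232]
tool_rot: [-1.241, 1.098, 0.999]
ft_force: [-0.1, 0.4, 0.3]
grip_width: 0.417
```

```bash
python3 - <<'E'
from h import *
plan(toolR(YB,10),np.array([.51,-.315,.2]),np.array([.51,-.315,.14]))
E
```

```text
t 7.1333 pos [ 0.531 -0.247  0.232] force [-0.104  0.421  0.311] grip 0.41656881064447165
rot [0.011 0.006 0.018] rows 0.27660390997290424
to [ 0.51  -0.315  0.2  ] shift now-axes [ 1.112  0.858 -2.769] final-axes [ 1.161  0.779 -2.772]
to [ 0.51  -0.315  0.14 ] shift now-axes [ 2.351  0.485 -0.014] final-axes [2.364 0.417 0.   ]
```

Call:
{"name": "play_rows", "arguments": {
  "targets": [
    {"claw": 1, "linear": [0.35, 0.3, -0.9], "rotation": [0, 0, 0]},
    {"claw": 1, "linear": [0.35, 0.3, -0.9], "rotation": [0, 0, 0]},
    {"claw": 1, "linear": [0.4, 0.3, -0.9], "rotation": [0, 0, 0]},
    {"claw": 1, "linear": [0.8, 0.1, 0], "rotation": [0, 0, 0]},
    {"claw": 1, "linear": [0.8, 0.1, 0], "rotation": [0, 0, 0]},
    {"claw": 1, "linear": [0.8, 0.1, 0], "rotation": [0, 0, 0]},
    {"claw": 0, "linear": [0, 0, 0], "rotation": [0, 0, 0]},
    {"claw": 0, "linear": [0, 0, 0], "rotation": [0, 0, 0]},
    {"claw": 0, "linear": [0, 0, 0], "rotation": [0, 0, 0]},
    {"claw": 0, "linear": [0, 0, 0], "rotation": [0, 0, 0]}
  ]
}}

```text
time: 7.97
position: [0.5124, -0.327, 0.144]
tool_rot: [-1.241, 1.102, 0.983]
ft_force: [-0.4, -0.2, -0.2]
grip_width: 0.63
```

Call:
{"name": "play_rows", "arguments": {
  "targets": [
    {"claw": 0, "linear": [0, 0, 0], "rotation": [0, 0, 0]},
    {"claw": 0, "linear": [-0.6, 0, 0], "rotation": [0, 0, 0]},
    {"claw": 0, "linear": [-1, 0, 0], "rotation": [0, 0, 0]},
    {"claw": 0, "linear": [-1, 0, 0], "rotation": [0, 0, 0]},
    {"claw": 0, "linear": [-0.8, 0, 0], "rotation": [0, 0, 0]}
  ]
}}

```text
time: 8.38
position: [0.4943, -0.3231, 0.2304]
tool_rot: [-1.242, 1.1, 0.988]
ft_force: [-0.1, -0.3, 0.4]
grip_width: 0.968
```

```bash
python3 - <<'E'
from h import *
# tray battery
plan(toolR(1.7,30),np.array([.50,.30,.22]))
im=get_image('side'); cv2.imwrite('pics/sd2.png',np.hstack([cv2.resize(im[90:190,270:370],(400,400)),cv2.resize(get_image('scene')[150:270,60:200],(400,400))]))
E
```

```text
t 8.3833 pos [ 0.494 -0.323  0.23 ] force [-0.119 -0.294  0.374] grip 0.968481799783611
rot [-0.071 -0.026 -0.2  ] rows 2.6858880325086276
to [0.5  0.3  0.22] shift now-axes [ 0.032  2.031 24.845] final-axes [ 0.843 -0.628 24.905]
```

View pics/sd2.png

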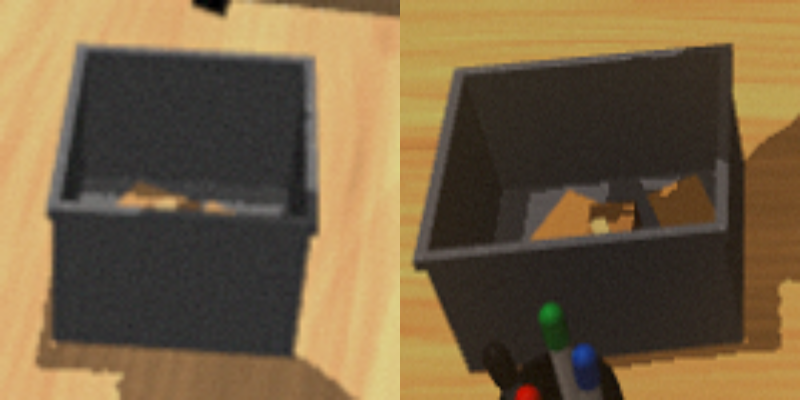

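The block is in the bin, seen at (610,215) of the crop among the scrap. Next the battery.

Call:
{"name": "play_rows", "arguments": {
  "targets": [
    {"claw": 0, "linear": [0, 0, 0.8], "rotation": [-0.024, -0.008, -0.067]},
    {"claw": 0, "linear": [0, 0, 1], "rotation": [-0.024, -0.008, -0.067]},
    {"claw": 0, "linear": [0, 0, 1], "rotation": [-0.024, -0.008, -0.067]},
    {"claw": 0, "linear": [0, 0, 1], "rotation": [0, 0, 0]},
    {"claw": 0, "linear": [0, 0, 1], "rotation": [0, 0, 0]},
    {"claw": 0, "linear": [0, 0, 1], "rotation": [0, 0, 0]},
    {"claw": 0, "linear": [0, 0, 1], "rotation": [0, 0, 0]},
    {"claw": 0, "linear": [0, 0, 1], "rotation": [0, 0, 0]},
    {"claw": 0, "linear": [0, 0, 1], "rotation": [0, 0, 0]},
    {"claw": 0, "linear": [0, 0, 1], "rotation": [0, 0, 0]}
  ]
}}

```text
time: 9.32
position: [0.5171, -0.0998, 0.2187]
tool_rot: [-1.431, 0.799, 0.836]
ft_force: [0.3, -0.8, -0.0]
grip_width: 1.002
```

Call:
{"name": "play_rows", "arguments": {
  "targets": [
    {"claw": 0, "linear": [0, 0, 1], "rotation": [0, 0, 0]},
    {"claw": 0, "linear": [0, 0, 1], "rotation": [0, 0, 0]},
    {"claw": 0, "linear": [0, 0, 1], "rotation": [0, 0, 0]},
    {"claw": 0, "linear": [0, 0, 1], "rotation": [0, 0, 0]},
    {"claw": 0, "linear": [0, 0, 1], "rotation": [0, 0, 0]},
    {"claw": 0, "linear": [0, 0, 1], "rotation": [0, 0, 0]},
    {"claw": 0, "linear": [0, 0, 1], "rotation": [0, 0, 0]},
    {"claw": 0, "linear": [0, 0, 1], "rotation": [0, 0, 0]},
    {"claw": 0, "linear": [0, 0, 1], "rotation": [0, 0, 0]},
    {"claw": 0, "linear": [0, 0, 1], "rotation": [0, 0, 0]}
  ]
}}

```text
time: 10.15
position: [0.5235, 0.1596, 0.2138]
tool_rot: [-1.427, 0.802, 0.84]
ft_force: [-0.4, -0.5, -0.4]
grip_width: 0.998
```

```bash
python3 - <<'E'
from h import *
Rt=toolR(1.7,30); g=np.array([.5150,.3010,.055])+.0187*Rt[:,0]
plan(Rt,g-.07*Rt[:,0],g)
print(get_state()['joint_positions'])
E
```

```text
t 10.15 pos [0.524 0.16  0.214] force [-0.352 -0.48  -0.377] grip 0.9979085226837554
rot [-0.    -0.002 -0.003] rows 0.04217626604019637
to [0.489 0.3   0.099] shift now-axes [3.361 3.314 5.671] final-axes [3.362 3.326 5.664]
to [0.524 0.301 0.039] shift now-axes [ 2.8   -0.013  0.008] final-axes [ 2.8 -0.  -0. ]
[ 0.066 -0.248 -0.485  2.132  0.124  0.754  1.095]
```

Call:
{"name": "play_rows", "arguments": {
  "targets": [
    {"claw": 0, "linear": [0, 0.55, 0.95], "rotation": [0, 0, 0]},
    {"claw": 0, "linear": [0, 0.55, 0.95], "rotation": [0, 0, 0]},
    {"claw": 0, "linear": [0, 0.55, 0.95], "rotation": [0, 0, 0]},
    {"claw": 0, "linear": [0, 0.55, 0.95], "rotation": [0, 0, 0]},
    {"claw": 0, "linear": [0, 0.55, 0.95], "rotation": [0, 0, 0]},
    {"claw": 0, "linear": [0, 0.55, 0.9], "rotation": [0, 0, 0]},
    {"claw": 0, "linear": [1, 0, 0], "rotation": [0, 0, 0]},
    {"claw": 0, "linear": [1, 0, 0], "rotation": [0, 0, 0]},
    {"claw": 0, "linear": [0.8, 0, 0], "rotation": [0, 0, 0]},
    {"claw": 0, "linear": [0, 0, 0], "rotation": [0, 0, 0]}
  ]
}}

```text
time: 10.98
position: [0.4776, 0.3226, 0.1155]
tool_rot: [-1.432, 0.771, 0.847]
ft_force: [-0.5, -1.5, -0.2]
grip_width: 1.001
```

```bash
python3 - <<'E'
from h import *
Rt=toolR(1.7,30); g=np.array([.5150,.3010,.055])+.0187*Rt[:,0]
plan(Rt,g)
print(get_state()['joint_positions'])
E
```

```text
t 10.9833 pos [0.478 0.323 0.116] force [-0.46  -1.492 -0.198] grip 1.001072463804951
rot [0.008 0.011 0.007] rows 0.18796163910924404
to [0.524 0.301 0.039] shift now-axes [ 3.565 -0.014 -0.968] final-axes [ 3.58  -0.064 -0.906]
[ 0.08   0.036 -0.959  2.137  0.657  0.706  0.294]
```

Call:
{"name": "play_rows", "arguments": {
  "targets": [
    {"claw": 0, "linear": [0, 0, -0.5], "rotation": [0.008, 0.011, 0.007]},
    {"claw": 0, "linear": [0, 0, -0.4], "rotation": [0, 0, 0]},
    {"claw": 0, "linear": [0, 0, 0], "rotation": [0, 0, 0]},
    {"claw": 0, "linear": [0, 0, 0], "rotation": [0, 0, 0]}
  ]
}}

```text
time: 11.32
position: [0.4772, 0.2988, 0.1165]
tool_rot: [-1.425, 0.801, 0.839]
ft_force: [0.6, 0.0, -0.2]
grip_width: 1.001
```

```bash
python3 - <<'E'
from h import *
Rt=toolR(1.7,30); g=np.array([.5150,.3010,.055])+.0187*Rt[:,0]
plan(Rt,g)
E
```

```text
t 11.3167 pos [0.477 0.299 0.116] force [ 0.624  0.021 -0.163] grip 1.001108815174343
rot [-0.001 -0.001 -0.002] rows 0.037066971156262035
to [0.524 0.301 0.039] shift now-axes [ 3.634 -0.094  0.049] final-axes [ 3.635 -0.081  0.043]
```

Call:
{"name": "play_rows", "arguments": {
  "newtons": 25,
  "targets": [
    {"claw": 0, "linear": [0.8, -0.05, 0.05], "rotation": [0, 0, 0]},
    {"claw": 0, "linear": [0.8, -0.03, 0], "rotation": [0, 0, 0]},
    {"claw": 0, "linear": [0.8, 0, 0], "rotation": [0, 0, 0]},
    {"claw": 0, "linear": [0.7, 0, 0], "rotation": [0, 0, 0]},
    {"claw": 0, "linear": [0.5, 0, 0], "rotation": [0, 0, 0]},
    {"claw": 0, "linear": [0, 0, 0], "rotation": [0, 0, 0]}
  ]
}}

```text
time: 11.82
position: [0.5316, 0.3027, 0.048]
tool_rot: [-1.428, 0.788, 0.821]
ft_force: [-0.1, -0.2, 0.2]
grip_width: 0.998
```

```bash
python3 - <<'E'
from h import *
Rt=toolR(1.7,30); g=np.array([.5150,.3010,.055])+.0187*Rt[:,0]
plan(Rt,g)
E
```

```text
t 11.8167 pos [0.532 0.303 0.048] force [-0.085 -0.213  0.186] grip 0.9981894785208391
rot [-0.004 -0.002  0.01 ] rows 0.14072524261838004
to [0.524 0.301 0.039] shift now-axes [ 0.165  0.437 -0.052] final-axes [ 0.172  0.435 -0.05 ]
```

Call:
{"name": "play_rows", "arguments": {
  "targets": [
    {"claw": 0, "linear": [0.1, 0.4, -0.05], "rotation": [0, 0, 0.01]},
    {"claw": 0, "linear": [0.05, 0.05, 0], "rotation": [0, 0, 0]},
    {"claw": 0, "linear": [0, 0, 0], "rotation": [0, 0, 0]}
  ]
}}

```text
time: 12.07
position: [0.5234, 0.3023, 0.0409]
tool_rot: [-1.422, 0.799, 0.832]
ft_force: [0.8, -0.0, 0.2]
grip_width: 1.0
```

```bash
python3 - <<'E'
from h import *
Rt=toolR(1.7,30); g=np.array([.5150,.3010,.055])+.0187*Rt[:,0]
plan(Rt,g)
E
```

```text
t 12.0667 pos [0.523 0.302 0.041] force [ 0.785 -0.002  0.245] grip 1.0001773081331695
rot [-0.005 -0.001  0.001] rows 0.06395894407034401
to [0.524 0.301 0.039] shift now-axes [ 0.092  0.01  -0.041] final-axes [ 0.092  0.01  -0.041]
```

Call:
{"name": "play_rows", "arguments": {
  "newtons": 25,
  "targets": [
    {"claw": 0.4, "linear": [0.08, 0, -0.04], "rotation": [-0.005, 0, 0]},
    {"claw": 0.4, "linear": [0, 0, 0], "rotation": [0, 0, 0]},
    {"claw": 0.4, "linear": [0, 0, 0], "rotation": [0, 0, 0]},
    {"claw": 0.4, "linear": [0, 0, 0], "rotation": [0, 0, 0]},
    {"claw": 0.4, "linear": [0, 0, 0], "rotation": [0, 0, 0]},
    {"claw": 0.4, "linear": [0, 0, 0], "rotation": [0, 0, 0]},
    {"claw": 0.7, "linear": [0, 0, 0], "rotation": [0, 0, 0]},
    {"claw": 0.7, "linear": [0, 0, 0], "rotation": [0, 0, 0]},
    {"claw": 0.7, "linear": [0, 0, 0], "rotation": [0, 0, 0]},
    {"claw": 0.7, "linear": [0, 0, 0], "rotation": [0, 0, 0]}
  ]
}}

```text
time: 12.9
position: [0.5254, 0.3019, 0.0431]
tool_rot: [-1.432, 0.791, 0.832]
ft_force: [-0.7, -0.2, 1.4]
grip_width: 0.481
```

```bash
python3 - <<'E'
from h import *
Rt=toolR(1.7,30); g=np.array([.5150,.3010,.055])+.0187*Rt[:,0]
plan(Rt,g)
E
```

```text
t 12.9 pos [0.525 0.302 0.043] force [-0.665 -0.192  1.443] grip 0.4806269006512744
rot [ 0.001 -0.001  0.005] rows 0.062280648323917095
to [0.524 0.301 0.039] shift now-axes [ 0.127  0.123 -0.024] final-axes [ 0.128  0.122 -0.025]
```

```bash
python3 - <<'E'
from h import *
s=get_state(); Rc=R.from_rotvec(s['tool_rot']).as_matrix()
u,v,k=dirs(1.7); Rb=np.c_[u,v,k]; c=np.array([.5147,.3012,.039])
# jaws centre the battery across: drop the jaw-axis offset
d=Rc.T@(c-s['position']); print('batt centre in tool mm',d*1e3); d[2]=0
np.savez('grasp.npz',d=d,Rr=Rc.T@Rb); print(Rc.T@Rb)
E
```

```text
batt centre in tool mm [-1.88229561 11.28994493 -0.39365639]
[[ 5.06441437e-01 -1.72712202e-03 -8.62272630e-01]
 [-8.62274286e-01 -1.42610210e-03 -5.06439554e-01]
 [-3.55005901e-04  9.99997492e-01 -2.21149011e-03]]
```

Call:
{"name": "play_rows", "arguments": {
  "newtons": 35,
  "targets": [
    {"claw": 0.8, "linear": [0, 0, 0], "rotation": [0, 0, 0]},
    {"claw": 0.8, "linear": [-0.3, -0.17, 0], "rotation": [0, 0, 0]},
    {"claw": 0.8, "linear": [-0.5, -0.29, 0], "rotation": [0, 0, 0]},
    {"claw": 0.8, "linear": [-0.8, -0.46, 0], "rotation": [0, 0, 0]},
    {"claw": 0.8, "linear": [-0.87, -0.5, 0], "rotation": [0, 0, 0]},
    {"claw": 0.8, "linear": [-0.87, -0.5, 0], "rotation": [0, 0, 0]},
    {"claw": 0.8, "linear": [-0.87, -0.5, 0], "rotation": [0, 0, 0]},
    {"claw": 0.8, "linear": [-0.87, -0.5, 0], "rotation": [0, 0, 0]}
  ]
}}

```text
time: 13.57
position: [0.5175, 0.2992, 0.183]
tool_rot: [-1.432, 0.809, 0.849]
ft_force: [1.5, -0.6, -0.1]
grip_width: 0.479
```

```bash
cat >> h.py <<'E'
def place(x,z,y=0.):
    g=np.load('grasp.npz'); bx=bay(1,0,0)-F; n=bay(0,0,1)-F
    Rb=np.c_[-n,np.cross(bx,-n),bx]; Rt=Rb@g['Rr'].T
    return Rt,bay(x,y,z)-Rt@g['d']
E
python3 - <<'E'
from h import *
Rt,p=place(.040,.07); plan(Rt,p,place(.040,.011)[1])
print(Rt,get_state()['joint_positions'])
E
```

```text
t 13.5667 pos [0.517 0.299 0.183] force [ 1.454 -0.64  -0.09 ] grip 0.47929980121866333
rot [ 0.086 -0.001  0.597] rows 7.579353998168757
to [0.512 0.005 0.1  ] shift now-axes [  2.692   2.201 -11.712] final-axes [  2.654  -2.223 -11.716]
to [0.545 0.002 0.052] shift now-axes [ 2.343 -0.228 -0.162] final-axes [ 1.195 -2.035 -0.001]
[[-0.414 -0.905  0.097]
 [ 0.04   0.089  0.995]
 [-0.909  0.416 -0.001]] [ 0.217 -0.02  -0.971  2.009  0.449  0.805  0.589]
```

Call:
{"name": "play_rows", "arguments": {
  "targets": [
    {"claw": 0.8, "linear": [-0.2, 0, -0.8], "rotation": [0.01, 0, 0.066]},
    {"claw": 0.8, "linear": [-0.2, 0, -1], "rotation": [0.01, 0, 0.066]},
    {"claw": 0.8, "linear": [0, 0, -1], "rotation": [0.01, 0, 0.066]},
    {"claw": 0.8, "linear": [0, 0, -1], "rotation": [0.01, 0, 0.066]},
    {"claw": 0.8, "linear": [0, 0, -1], "rotation": [0.01, 0, 0.066]},
    {"claw": 0.8, "linear": [0, 0, -1], "rotation": [0.01, 0, 0.066]},
    {"claw": 0.8, "linear": [0, 0, -1], "rotation": [0.01, 0, 0.066]},
    {"claw": 0.8, "linear": [0, 0, -1], "rotation": [0.01, 0, 0.066]},
    {"claw": 0.8, "linear": [0, 0, -1], "rotation": [0.005, 0, 0.066]},
    {"claw": 0.8, "linear": [0, 0, 0], "rotation": [0, 0, 0]}
  ]
}}

```text
time: 14.4
position: [0.5094, 0.0754, 0.1984]
tool_rot: [-0.882, 1.552, 1.473]
ft_force: [-0.3, -2.3, -3.0]
grip_width: 0.479
```

```bash
python3 - <<'E'
from h import *
Rt,p=place(.040,.07); plan(Rt,p,place(.040,.011)[1])
print(get_state()['joint_positions'])
E
```

```text
t 14.4 pos [0.509 0.075 0.198] force [-0.346 -2.303 -2.954] grip 0.4788057420305676
rot [ 0.007 -0.001 -0.014] rows 0.19260619101096385
to [0.512 0.005 0.1  ] shift now-axes [ 3.394 -2.016 -2.792] final-axes [ 3.432 -1.974 -2.775]
to [0.545 0.002 0.052] shift now-axes [ 1.152 -2.06  -0.022] final-axes [ 1.195 -2.035 -0.001]
[ 0.384  0.492 -0.708  1.45   0.135  1.728  1.149]
```

Call:
{"name": "play_rows", "arguments": {
  "targets": [
    {"claw": 0.8, "linear": [0, -0.3, -0.9], "rotation": [0.007, 0, -0.014]},
    {"claw": 0.8, "linear": [0, -0.4, -0.9], "rotation": [0, 0, 0]},
    {"claw": 0.8, "linear": [0.2, -0.4, -0.9], "rotation": [0, 0, 0]},
    {"claw": 0.8, "linear": [0.7, -0.3, 0], "rotation": [0, 0, 0]},
    {"claw": 0.8, "linear": [0.8, -0.3, 0], "rotation": [0, 0, 0]},
    {"claw": 0.8, "linear": [0.8, -0.3, 0], "rotation": [0, 0, 0]},
    {"claw": 0.8, "linear": [0.5, 0, 0], "rotation": [0, 0, 0]},
    {"claw": 0.8, "linear": [0, 0, 0], "rotation": [0, 0, 0]}
  ]
}}

```text
time: 15.07
position: [0.5205, -0.0001, 0.0974]
tool_rot: [-0.882, 1.545, 1.443]
ft_force: [0.2, 1.0, -1.2]
grip_width: 0.481
```

```bash
python3 - <<'E'
from h import *
Rt,p=place(.040,.07); plan(Rt,p,place(.040,.011)[1])
a=get_image('side');b=get_image('scene')
cv2.imwrite('pics/sd3.png',np.hstack([cv2.resize(a[160:250,235:325],(400,400),interpolation=2),cv2.resize(b[185:275,235:325],(400,400),interpolation=2)]))
E
```

```text
t 15.0667 pos [ 0.52  -0.     0.097] force [ 0.199  0.962 -1.213] grip 0.48141489528322856
rot [-0.004  0.002  0.   ] rows 0.060501253858748015
to [0.512 0.005 0.1  ] shift now-axes [0.064 0.375 0.184] final-axes [0.064 0.374 0.186]
to [0.545 0.002 0.052] shift now-axes [ 1.196 -2.034  0.009] final-axes [ 1.195 -2.035 -0.001]
```

View pics/sd3.png

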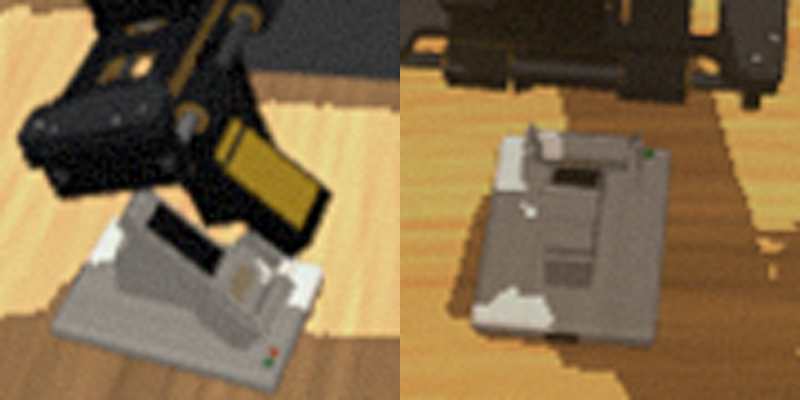

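The battery is above the bay, label face up and nose towards the toe. I'll check its tilt against the predicted pose.

```bash
python3 - <<'E'
from h import *
np.set_printoptions(precision=1,suppress=True)
s=get_state(); Rc=R.from_rotvec(s['tool_rot']).as_matrix(); g=np.load('grasp.npz')
c=s['position']+Rc@g['d']; Rb=Rc@g['Rr']
P=[c+Rb@np.array(q) for q in [(-.01,-.021,-.036),(-.01,.021,-.036),(-.01,.021,.036),(-.01,-.021,.036),(.01,.021,-.036)]]
f=lambda n,o:(proj(cam(n),P)-o)*400/90
print('pred side: nose-y,nose+y,tail+y,tail-y,nose+y low\n',f('side',[235,160]))
a=get_image('side')[160:250,235:325];a=cv2.resize(a,(400,400),interpolation=2)
m=cv2.inRange(cv2.cvtColor(a,cv2.COLOR_BGR2HSV),(20,130,60),(32,255,255));m[:,:200]=0;m[:100]=0
ct=max(cv2.findContours(m,0,2)[0],key=cv2.contourArea);print('label',cv2.approxPolyDP(cv2.convexHull(ct),5,True)[:,0].tolist())
print('bed-edge pred', (proj(cam('side'),[bay(.03,.014,0),bay(.078,.014,0),bay(.078,-.014,0)])-[235,160])*400/90)
E
```

```text
pred side: nose-y,nose+y,tail+y,tail-y,nose+y low
 [[331.6 186.1]
 [308.1 239.7]
 [196.6 151.1]
 [224.1  99.3]
 [284.8 257.7]]
label [[231, 114], [316, 181], [296, 225], [215, 161], [212, 146]]
bed-edge pred [[202.8 280.3]
 [131.4 225.7]
 [149.8 191.2]]
```

The predicted and observed corners and edge slopes agree, so the tilt is within about 1°. Align and start lowering.

Call:
{"name": "play_rows", "arguments": {
  "targets": [
    {"claw": 0.8, "linear": [0.06, 0.37, 0.19], "rotation": [-0.004, 0.002, 0]},
    {"claw": 0.8, "linear": [0.3, -0.5, 0], "rotation": [0, 0, 0]},
    {"claw": 0.8, "linear": [0.3, -0.5, 0], "rotation": [0, 0, 0]},
    {"claw": 0.8, "linear": [0, 0, 0], "rotation": [0, 0, 0]}
  ]
}}

```text
time: 15.55
position: [0.5339, 0.007, 0.0835]
tool_rot: [-0.899, 1.532, 1.441]
ft_force: [-1.0, 0.3, -1.7]
grip_width: 0.478
```

```bash
python3 - <<'E'
from h import *
Rt,p=place(.040,.025); plan(Rt,p,place(.040,.012)[1])
E
```

```text
t 15.55 pos [0.534 0.007 0.084] force [-0.985  0.293 -1.742] grip 0.4784976601175087
rot [0.002 0.001 0.009] rows 0.12025048065531213
to [0.537 0.003 0.063] shift now-axes [ 0.686 -0.476 -0.152] final-axes [ 0.679 -0.487 -0.15 ]
to [0.545 0.002 0.052] shift now-axes [ 0.27  -0.444 -0.002] final-axes [ 0.263 -0.448 -0.   ]
```

Call:
{"name": "play_rows", "arguments": {
  "targets": [
    {"claw": 0.8, "linear": [0.35, -0.25, -0.15], "rotation": [0.002, 0.001, 0.009]},
    {"claw": 0.8, "linear": [0.3, -0.2, 0], "rotation": [0, 0, 0]},
    {"claw": 0.8, "linear": [0, 0, 0], "rotation": [0, 0, 0]}
  ]
}}

```text
time: 15.8
position: [0.5382, 0.0046, 0.0655]
tool_rot: [-0.892, 1.541, 1.448]
ft_force: [-0.7, -0.5, -0.8]
grip_width: 0.476
```

```bash
python3 - <<'E'
from h import *
Rt,p=place(.040,.025); plan(Rt,p,place(.040,.012)[1])
E
```

```text
t 15.8 pos [0.538 0.005 0.065] force [-0.711 -0.475 -0.757] grip 0.4758884041887596
rot [ 0.001 -0.     0.002] rows 0.026997792619491836
to [0.537 0.003 0.063] shift now-axes [ 0.098 -0.02  -0.073] final-axes [ 0.098 -0.021 -0.072]
to [0.545 0.002 0.052] shift now-axes [ 0.265 -0.448 -0.001] final-axes [ 0.263 -0.448 -0.   ]
```

Call:
{"name": "play_rows", "arguments": {
  "targets": [
    {"claw": 0.8, "linear": [0.18, -0.17, -0.07], "rotation": [0, 0, 0.002]},
    {"claw": 0.8, "linear": [0.1, -0.17, 0], "rotation": [0, 0, 0]},
    {"claw": 0.8, "linear": [0, 0, 0], "rotation": [0, 0, 0]}
  ]
}}

```text
time: 16.05
position: [0.5431, 0.0029, 0.0558]
tool_rot: [-0.89, 1.542, 1.451]
ft_force: [-0.9, 0.4, -1.4]
grip_width: 0.479
```

```bash
python3 - <<'E'
from h import *
Rt,p=place(.040,.012); plan(Rt,p,place(.038,.010)[1])
a=get_image('side');b=get_image('scene')
cv2.imwrite('pics/sd4.png',np.hstack([cv2.resize(a[160:250,235:325],(400,400),interpolation=2),cv2.resize(b[185:275,235:325],(400,400),interpolation=2)]))
E
```

```text
t 16.05 pos [0.543 0.003 0.056] force [-0.949  0.409 -1.443] grip 0.47874093482347213
rot [ 0.002 -0.     0.   ] rows 0.020712052268077905
to [0.545 0.002 0.052] shift now-axes [ 0.094 -0.123 -0.025] final-axes [ 0.094 -0.123 -0.024]
to [0.544 0.002 0.05 ] shift now-axes [ 0.11  -0.028  0.   ] final-axes [ 0.109 -0.028  0.   ]
```

View pics/sd4.png

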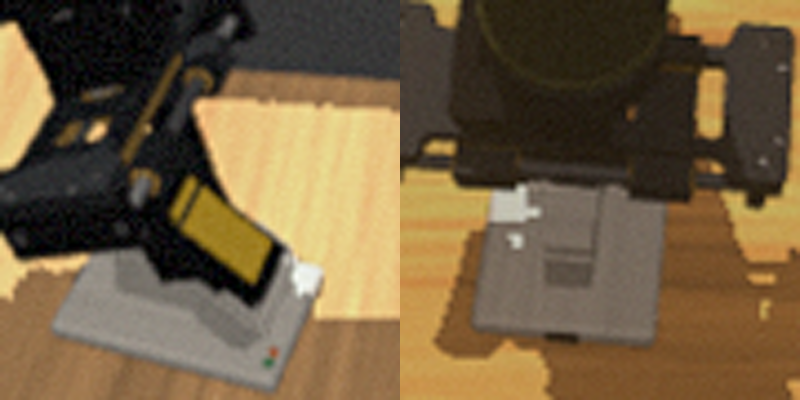

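The battery is entering between the cheeks, nose just above the toe. Continue down until contact.

Call:
{"name": "play_rows", "arguments": {
  "targets": [
    {"claw": 0.8, "linear": [0.1, -0.13, -0.02], "rotation": [0.002, 0, 0]},
    {"claw": 0.8, "linear": [0.03, -0.05, 0], "rotation": [0, 0, 0]},
    {"claw": 0.8, "linear": [0, 0, 0], "rotation": [0, 0, 0]}
  ]
}}

```text
time: 16.4
position: [0.5454, 0.0023, 0.0526]
tool_rot: [-0.888, 1.545, 1.448]
ft_force: [-0.7, -0.2, -1.2]
grip_width: 0.479
```

```bash
python3 - <<'E'
from h import *
Rt,p=place(.040,.010); plan(Rt,p,place(.037,.010)[1])
E
```

```text
t 16.4 pos [0.545 0.002 0.053] force [-0.721 -0.207 -1.249] grip 0.47917658152253584
rot [-0. -0. -0.] rows 0.009110658980372803
to [0.546 0.002 0.051] shift now-axes [ 0.059 -0.054 -0.011] final-axes [ 0.059 -0.054 -0.011]
to [0.544 0.002 0.049] shift now-axes [0.104 0.061 0.   ] final-axes [0.103 0.061 0.   ]
```

Call:
{"name": "play_rows", "arguments": {
  "targets": [
    {"claw": 0.8, "linear": [0.06, -0.07, -0.01], "rotation": [0, 0, 0]},
    {"claw": 0.8, "linear": [0.03, -0.05, 0], "rotation": [0, 0, 0]},
    {"claw": 0.8, "linear": [0, 0, 0], "rotation": [0, 0, 0]}
  ]
}}

```text
time: 16.65
position: [0.5454, 0.0023, 0.0529]
tool_rot: [-0.886, 1.549, 1.451]
ft_force: [0.0, -0.4, -1.9]
grip_width: 0.48
```

```bash
python3 - <<'E'
from h import *
Rt,p=place(.040,.010); plan(Rt,p)
n=bay(0,0,1)-F;bx=bay(1,0,0)-F;s=get_state();d=s['position']-p
print('off bed mm',d@bx*1e3,d@n*1e3,'force bed',s['ft_force']@bx,s['ft_force']@n)
E
```

```text
t 16.65 pos [0.545 0.002 0.053] force [ 0.04  -0.382 -1.892] grip 0.479744911312702
rot [-0.    -0.001 -0.004] rows 0.047843505667457153
to [0.546 0.002 0.051] shift now-axes [ 0.068 -0.059 -0.01 ] final-axes [ 0.068 -0.059 -0.011]
off bed mm 0.7309024102139899 2.131264644842765 force bed -1.021733753418834 -1.5948115286889737
```

Call:
{"name": "play_rows", "arguments": {
  "targets": [
    {"claw": 0.8, "linear": [0.1, -0.14, -0.01], "rotation": [0, 0, 0]},
    {"claw": 0.8, "linear": [0.07, -0.1, 0], "rotation": [0, 0, 0]}
  ]
}}

```text
time: 16.82
position: [0.5458, 0.0024, 0.0526]
tool_rot: [-0.882, 1.556, 1.458]
ft_force: [-6.5, -1.5, 12.0]
grip_width: 0.479
```

```bash
cat >> h.py <<'E'
def bedchk(x,z):
    Rt,p=place(x,z); plan(Rt,p)
    n=bay(0,0,1)-F;bx=bay(1,0,0)-F;s=get_state();d=s['position']-p
    print('off bed mm',d@bx*1e3,d@n*1e3,'force bed',s['ft_force']@bx,s['ft_force']@n)
E
python3 -c "
from h import *
bedchk(.04,.01)"
```

```text
t 16.8167 pos [0.546 0.002 0.053] force [-6.54  -1.473 12.041] grip 0.4791289478795027
rot [-0.    -0.002 -0.009] rows 0.12301411223320478
to [0.546 0.002 0.051] shift now-axes [ 0.062 -0.04  -0.015] final-axes [ 0.062 -0.039 -0.015]
off bed mm 0.8510272184279071 1.6317395482314176 force bed 1.6950076310451914 13.511896270147515
```

Contact, about 13 N square to the bed. Now slide down-slope to the toe.

Call:
{"name": "play_rows", "arguments": {
  "targets": [
    {"claw": 0.8, "linear": [0.1, 0.06, -0.01], "rotation": [0, 0, -0.004]},
    {"claw": 0.8, "linear": [0.12, 0.05, 0], "rotation": [0, 0, -0.004]}
  ]
}}

```text
time: 16.98
position: [0.5423, 0.0028, 0.0499]
tool_rot: [-0.892, 1.546, 1.447]
ft_force: [-0.2, 0.3, 3.9]
grip_width: 0.48
```

```bash
python3 -c "
from h import *
bedchk(.036,.01)"
```

```text
t 16.9833 pos [0.542 0.003 0.05 ] force [-0.194  0.308  3.92 ] grip 0.48030079754008104
rot [-0.    -0.002  0.   ] rows 0.02764123282429772
to [0.543 0.002 0.048] shift now-axes [ 0.044 -0.043 -0.016] final-axes [ 0.044 -0.043 -0.016]
off bed mm 0.39293244710119063 1.4905296904322962 force bed 2.0653988233845233 3.3393420086666685
```

Call:
{"name": "play_rows", "arguments": {
  "targets": [
    {"claw": 0.8, "linear": [0.11, 0.02, 0], "rotation": [0, -0.002, 0]},
    {"claw": 0.8, "linear": [0.11, 0.02, 0], "rotation": [0, 0, 0]}
  ]
}}

```text
time: 17.15
position: [0.5418, 0.0029, 0.0494]
tool_rot: [-0.893, 1.54, 1.442]
ft_force: [3.6, -1.1, 15.5]
grip_width: 0.483
```

```bash
python3 -c "
from h import *
bedchk(.036,.01)"
```

```text
t 17.15 pos [0.542 0.003 0.049] force [ 3.589 -1.139 15.49 ] grip 0.48290245398670845
rot [-0.001 -0.     0.004] rows 0.05665309530855984
to [0.543 0.002 0.048] shift now-axes [ 0.018 -0.055 -0.019] final-axes [ 0.018 -0.055 -0.019]
off bed mm -0.3185454984149325 1.4065362576347873 force bed 11.90245201112438 10.575018722125842
```

The battery is seated: about 12 N against the toe and 11 N on the bed. Relax, open and back off along the fingers.

Call:
{"name": "play_rows", "arguments": {
  "targets": [
    {"claw": 0.8, "linear": [0, 0, 0], "rotation": [0, 0, 0]},
    {"claw": 0.45, "linear": [0, 0, 0], "rotation": [0, 0, 0]},
    {"claw": 0.35, "linear": [0, 0, 0], "rotation": [0, 0, 0]},
    {"claw": 0.35, "linear": [0, 0, 0], "rotation": [0, 0, 0]},
    {"claw": 0.35, "linear": [0, 0, 0], "rotation": [0, 0, 0]},
    {"claw": 0.35, "linear": [0, 0, 0], "rotation": [0, 0, 0]}
  ]
}}

```text
time: 17.65
position: [0.5423, 0.0026, 0.0484]
tool_rot: [-0.894, 1.538, 1.44]
ft_force: [-0.0, 0.0, 0.3]
grip_width: 0.638
```

```bash
python3 -c "
from h import *
bedchk(.036,.01)"
```

```text
t 17.65 pos [0.542 0.003 0.048] force [-0.034  0.001  0.289] grip 0.6382254339634179
rot [-0.001  0.     0.007] rows 0.08262073530999493
to [0.543 0.002 0.048] shift now-axes [-0.011 -0.017 -0.011] final-axes [-0.011 -0.017 -0.011]
off bed mm -0.4493317506679349 0.21793086388115135 force bed 0.1378327711778557 0.2560447313098301
```

Call:
{"name": "play_rows", "arguments": {
  "targets": [
    {"claw": 0.3, "linear": [-0.4, 0, 0], "rotation": [0, 0, 0]},
    {"claw": 0.2, "linear": [-0.8, 0, 0], "rotation": [0, 0, 0]},
    {"claw": 0.2, "linear": [-1, 0, 0], "rotation": [0, 0, 0]},
    {"claw": 0.2, "linear": [-1, 0, 0], "rotation": [0, 0, 0]},
    {"claw": 0.2, "linear": [-1, 0, 0.5], "rotation": [0, 0, 0]},
    {"claw": 0.2, "linear": [-1, 0, 1], "rotation": [0, 0, 0]},
    {"claw": 0.2, "linear": [-0.5, 0, 1], "rotation": [0, 0, 0]},
    {"claw": 0.2, "linear": [0, 0, 1], "rotation": [0, 0, 0]},
    {"claw": 0.2, "linear": [0, 0, 1], "rotation": [0, 0, 0]},
    {"claw": 0.2, "linear": [0, 0, 0], "rotation": [0, 0, 0]}
  ]
}}

```text
time: 18.48
position: [0.6161, 0.1096, 0.1873]
tool_rot: [-0.885, 1.539, 1.436]
ft_force: [-0.9, 1.3, 0.6]
grip_width: 0.796
```

```bash
python3 - <<'E'
from h import *
np.set_printoptions(precision=1,suppress=True)
a=get_image('side');b=get_image('scene');cv2.imwrite('pics/sc9.png',b);cv2.imwrite('pics/sd9.png',a)
for n,o in(('side',[235,160]),('scene',[235,185])):
    print(n,((proj(cam(n),[bay(x,y,.02) for x,y in((0,-.021),(0,.021),(.072,.021),(.072,-.021))])-o)*400/90).tolist())
cv2.imwrite('pics/fin.png',np.hstack([cv2.resize(a[160:250,235:325],(400,400),interpolation=2),cv2.resize(b[185:275,235:325],(400,400),interpolation=2)]))
E
```

```text
side [[287.6396672548794, 252.82136123440674], [264.2817616343099, 306.5262322419436], [156.12338045060645, 223.484753431446], [183.13996113243496, 171.4202210562016]]
scene [[147.0982321937883, 112.55999337002031], [227.79966382007817, 118.48879678151509], [222.7027506881685, 147.3989074017637], [135.98827007174324, 140.9654591296684]]
```

View pics/fin.png

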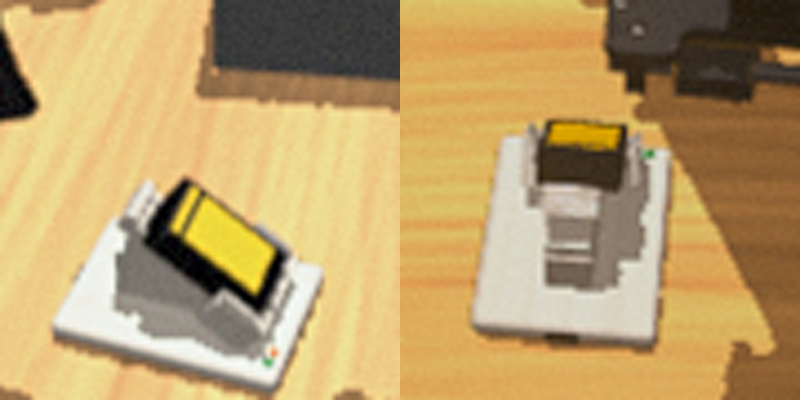

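```bash
python3 - <<'E'
from h import *
a=cv2.imread('pics/sd9.png')[160:250,235:325];a=cv2.resize(a,(400,400),interpolation=2)
m=cv2.inRange(cv2.cvtColor(a,cv2.COLOR_BGR2HSV),(20,130,60),(32,255,255));m[:150]=0;m[:,:150]=0;m[300:]=0
m=cv2.morphologyEx(m,cv2.MORPH_CLOSE,np.ones((15,15)))
ct=max(cv2.findContours(m,0,2)[0],key=cv2.contourArea);print('label',cv2.approxPolyDP(cv2.convexHull(ct),6,True)[:,0].tolist())
f=lambda P:((proj(cam('side'),P)-[235,160])*400/90)
for t in (0,3):  # predicted label-edge slope lying flat / tilted tail up t deg
    e=[f([bay(.01,y,.02),bay(.065,y,.02+.055*np.tan(np.radians(t)))]) for y in(-.016,.016)]
    print(t,[float((q[1]-q[0])[1]/(q[1]-q[0])[0]) for q in e])
A,B=cam('side'),cam('scene')
print('mug/pliers/tray still: diff px vs start',[(n,int((cv2.absdiff(cv2.imread(f'pics/{n}0.png')[s],cv2.imread(f'pics/{g}9.png')[s]).max(2)>60).sum())) for n,g,s in(('scene','sc',np.s_[290:380,270:320]),('scene','sc',np.s_[235:315,85:160]),('side','sd',np.s_[295:390,190:248]),('side','sd',np.s_[205:235,140:222]))])
print(tri(A,(np.array([[188,180.],[145,230]])*.225+[235,160]),B,(np.array([[136,147.],[226,155]])*.225+[235,185])), bay(.072,-.021,.02),bay(.072,.021,.02))
E
```

```text
label [[190, 185], [276, 250], [256, 295], [170, 232]]
0 [0.7776603166265963, 0.7691385347582125]
3 [0.8418160192084407, 0.8311985225016695]
mug/pliers/tray still: diff px vs start [('scene', 0), ('scene', 0), ('side', 303), ('side', 57)]
[[ 0.55263243 -0.02025926  0.07743764  0.00083574]
 [ 0.56341102  0.02413839  0.08156591  0.00256018]] [ 0.55488681 -0.02001459  0.08368054] [0.55905824 0.02177774 0.08368054]
```

View pics/sd9.png

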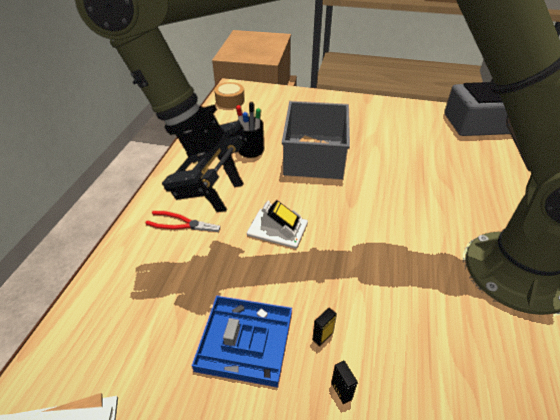

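The side view shows the battery in the bay at (283,215), with the short battery (231,331), pliers, mug and decoys where they started. The gripper is clear in the air. Handing in.

```bash
python3 -c "
from bench import *
print(close_job())"
```

```text
the job is handed in; nothing more can be done
None
```

I dropped the brown block in the bin, then lowered the tall black battery from the tray into the bay and handed the job in at about 18.6 s. The battery lies label up, so the gold contacts are face down with the nose at the toe.

**Seating:** before release I felt about 12 N from the toe and 11 N from the bed. I then relaxed the arm, opened the gripper and backed off along the fingers.

**Checks that agreed:**
- The final pictures show the battery lying between the cheeks. Its label edge slope fits lying flat to within about 2°.
- The mug and pliers are unchanged from the start in the scene view. The short battery and the look-alikes stand where they were in the last side picture.

**Checks that disagreed:**
- A rough triangulation of the battery's tail corners came out 2–6 mm from the expected place. I put this down to picking corners by hand in small crops.
- Two side-view crops, around the tray and the pliers, changed between start and end (303 and 57 pixels). I took this to be the arm's shadow and the removed battery.

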